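Put the gel bottle in the pen and latch its gate

ROBOT

A 7-joint arm with a two-finger parallel gripper is mounted at the origin on the work surface. World frame = base frame: x ahead of the robot, y to its left, z up, the work surface at z = 0. Lengths are in m, angles in rad, forces in N, time in s.
With the tool pointing down it reaches from about 0.425 to 1.025 m from the base axis. Payload 9.4 kg.
Tool frame: the origin (TCP) lies midway between the tips of the shut fingers; the grasp point (between the pads) lies 19 mm behind it (grip_depth is the distance from the TCP to the grasp point, in m); z points along the fingers, y is the line along which they close (so a half turn about z gives the same grasp; the last joint's range is limited). The gripper opens to 85 mm and grips with 20 to 120 N. Pads are 22 mm wide; open, the fingers measure 114 mm over their backs; the gripper's body (76 mm by 85 mm) begins 54 mm behind the grasp point. The pads swing forward as they close: fully open they stand 13 mm farther back than shut.
Start: joints at [1.178, 0.599, -0.003, 1.599, 0.002, 0.943, -0.08], TCP at [0.225, -0.689, 0.231] pointing down, gripper open.
Joint ranges: [-2.57, 2.57], [-0.35, 1.97], [-1.29, 1.29], [0.11, 2.56], [-1.05, 4.19], [0.11, 1.86], [-2.63, 2.63]. Speed limits (rad/s): [2.22, 2.22, 3.01, 3.01, 3.14, 3.14, 3.14].

INTERFACE

Orientations are given as [roll, pitch, yaw] about the fixed x, y, z axes, in that order (R = Rz(yaw) Ry(pitch) Rx(roll)).
In Python, from plant import * gives the robot as it stands.
- The arm moves only by the tool drive_tool, never from a script. Its argument "commands" is a list that holds one entry, the list of rows, each a list of 7 numbers: the closure, from -1 (fully open) to 1 (shut), so that 0 is half open, then the shift along the world's x, y, z in mm, then the turn, a rotation vector about the world's x, y, z in degrees. A call has 1 to 12 rows; each row is the pose to reach, as a shift and turn from the pose commanded when the call began; what a row does not reach only later rows make up. A row lasts 1/12 s, in which the tool goes at most 41.7 mm and 7.16 degrees, less where a joint would pass 70% of its speed; a pose out of reach is approached as far as the arm can. A call with a gripper value outside its range is refused whole. The fingers move at their own pace and stop on an object; the grip force is fixed at half the most. Time passes only in rows, so rows that repeat a pose let the fingers close. It gives the time, the measured TCP pose, the force, the opening and the grip force at its end, in the units of the state.
- observe(): the state, without advancing time (a new reading comes with each control period).
- grab_frame(name): name is "side" or "top"; returns a dict with "pixels" (480x640x3 uint8, red, green, blue), "fx", "fy", "cx", "cy" (pixels), "view" (4x4, takes a point from world to camera coordinates). Camera axes: x right, y up, looking along -z (the intrinsics and any distortion apply to the point x, -y, -z); pixel columns grow to the right and rows downward; lengths in m; the calibration is good to about 2 mm. A picture is of the moment at which its call begins. There is no depth.
- sign_off(): hands the job in; it is judged then, once.
The state is a dict: "t": time; "joint_positions": joint angles; "dq": joint speeds; "joint_efforts": joint torques, N m; "tcp_pos": TCP position; "tcp_rot": TCP orientation; "force": force on the tool from outside, world axes, zero at the start; "moment": the same for the moment, N m; "width": opening from 0.0 (shut) to 1.0 (fully open); "grasp_force": force on a finger pad.
Only numpy, scipy, OpenCV 4.12 (cv2) and the standard library are available. Lean on these libraries where they do the work, as an engineer would, in place of code of your own. Each camera call takes 0.05 s, during which the arm holds its last target. There are 200 camera calls.

TASK

Stand the blue gel bottle upright well inside the wire bottle pen next to the lotion bottle, setting it down rather than dropping it. Then push the pen's gate shut, without slamming it and never pressing harder than about 15 N, until its sprung tongue snaps in behind the strike and the gate stays shut by itself. Leave everything else where it stands.

Things in the scene. Friction and masses are not known exactly. Their poses are not given: they have to be found in the camera images.
- gel: the gel bottle to put away: light blue, round, 50 mm in diameter, straight-sided from its foot to 128 mm, then a shoulder and a white nozzle, 160 mm tall in all, 0.2 to 0.35 kg; stands loose on the desk. Origin: centre of its underside, z up.
- pen: the bottle pen: a fixed frame of white posts and rails, open on top, 90 mm high, its grey floor plate 6 mm thick. Origin: on the desk under the middle of its gate opening; x points into the pen, y to the hinge side, z up. Clear room for bottles: x = 30 to 148 mm, y = -105 to +100 mm, less the strike's bracket in the front corner (x below 60, y below -65). The gate hangs at x = -5 mm on a hinge at y = +95 mm.
- pen_centre (a point): the free spot on the pen's floor, right for the gel bottle's foot: pen frame x = 80, y = -30, z = 6 mm
- lotion: cream-coloured bottle with a red nozzle, same shape and size as the gel bottle, standing loose in the pen, 50 to 70 mm to the hinge side (+y) of the pen's middle and 55 to 95 mm in. Origin: centre of its underside.
- gate (a joint): angle of the blue gate in rad: 0 = square across the opening, grows as it opens outwards (to the pen's -x). A weak spring (0.2 N m at most) holds it ajar at 0.55 to 0.9 and swings it back there whenever it is not latched. Plate 10 mm thick, 173 mm wide, 12 to 90 mm above the desk, hinged upright at its +y edge. Latched it rests somewhere between -0.13 and 0.13.
- gate_edge (a point): middle of the gate's free edge, 55 mm above the desk, 178 mm from the hinge axis. A sloped sprung brass tongue stands out 12 mm here and meets a steel strike pin on the pen about 18 mm before it snaps in. The strike slides in a slot, was set by hand and is not measured: the snap comes up to 22 mm before or after joint = 0 (as travel of this edge).
- gate_push (a point): middle of the steel push plate on the gate's outer face, 140 mm from the hinge axis, 70 mm above the desk. Moves with the gate; its x axis is the way to push. Here the push on the tongue rises to about 7 N, falls off over the last 4 mm, then comes the snap, and 1 mm later a rubber stop set with the strike (about 10 N per mm here): more than 9 N means it is on the stop.
- gate_hinge (a point): on the gate's upright hinge axis, at the height of the gate's top (90 mm); it lies in the middle of the gate's thickness. Moves with the gate: its -y points along the gate to the free edge.
- cleaner: green bottle with a yellow nozzle, same shape as the gel bottle, standing on the desk; leave alone. Origin: centre of its underside.
- bowl: steel bowl, 110 mm in diameter, 45 mm high, on the desk; leave alone
- mug: blue mug, 76 mm in diameter, 90 mm high, on the desk; leave alone
Things that resemble listed ones, but are neither listed nor needed, are in the scene too. Leave any pink or purple look-alike of the gel alone.

How it is judged:
On the way, in this order (a step that is already met when the one before it is completed fails the run):
1. the gel bottle stands upright on the pen's floor, let go, with the gate still open (x of gel in the frame of pen between 0.055 and 0.135 m and y of gel in the frame of pen between -0.095 and 0.095 m and z of gel in the frame of pen below 0.012 m and angle between gel's own z axis and vertical below 0.15 rad and linear speed of gel below 0.03 m/s and contact force between gel and the fingers below 0.1 N and value of joint gate above 0.3 rad), for 0.2 s.
2. the gate is pushed shut (value of joint gate below 0.16 rad), for 0.2 s.
At the end, for the whole second after the job is handed in: The gate stays latched by itself (joint below 0.16 rad, nothing pushing it), the gel bottle and the lotion bottle both stand upright (within 0.15 rad) on the floor of the pen, the gel bottle let go and still with its axis 55 to 135 mm in and within 95 mm of the pen's middle line (value of joint gate below 0.16 rad and contact force between pen and the arm below 0.1 N and contact force between pen and the fingers below 0.1 N and x of gel in the frame of pen between 0.055 and 0.135 m and y of gel in the frame of pen between -0.095 and 0.095 m and z of each of gel, lotion in the frame of pen below 0.012 m and angle between each of gel, lotion's own z axis and vertical below 0.15 rad and linear speed of gel below 0.03 m/s and horizontal distance between lotion and pen below 0.17 m); the robot touches nothing.
It fails at once if the gate or pen is pressed with more than 15 N (contact force between pen and the fingers above 15 N or contact force between pen and the arm above 15 N).
It fails at once if the gate is slammed (closing faster than 1.6 rad/s) (velocity of joint gate below -1.6 rad/s).
It fails at once if the gel bottle is dropped from more than 35 mm (height (world z) of gel above 0.041 m and contact force between gel and anything else below 0.02 N).
It fails at once if the gel or lotion bottle is knocked over (angle between gel's own z axis and vertical above 0.8 rad or angle between lotion's own z axis and vertical above 0.5 rad).
It fails at once if the green bottle, the bowl or the mug is moved by more than 30 mm (distance of any of cleaner, bowl, mug from where it was at the start of the episode above 0.03 m).
It also fails if it takes over 67 s, if anything falls off the work surface, if the arm or the gripper's body presses on something with over 40 N, if the wrist force passes 120 N, or if a joint passes its speed limit or range.

## Working session

There is one attempt and no reset: what is moved stays moved. The work goes in short steps, Python scripts to look and compute and a tool call to move; the robot and the scene stay as the last step left them, time stands still between calls to the robot, and variables do not carry over. Pictures are saved under pics/ and viewed, at most 13 in all, crops included, and the job is handed in when it is done.

Besides the shell and the picture viewer there is one more tool, called after "Call:" by a JSON object that holds its "fn" and its "kwargs". drive_tool: Moves the arm, as the interface text tells. Its arguments: {"type":"object","properties":{"commands":{"type":"array","items":{"type":"array","items":{"type":"array","items":{"type":"number"}}}}},"required":["commands"]}

```bash
mkdir -p pics; cat > h.py <<'E'
from plant import *
import numpy as np, cv2
def ray(f,u,v):
    V=np.array(f["view"]);R=V[:3,:3];t=V[:3,3]
    d=np.array([(u-f["cx"])/f["fx"],-(v-f["cy"])/f["fy"],-1.])
    return -R.T@t, R.T@d
def onz(f,u,v,z):
    o,d=ray(f,u,v); return o+d*(z-o[2])/d[2]
def proj(f,p):
    V=np.array(f["view"]);c=V[:3,:3]@np.array(p)+V[:3,3]
    return f["fx"]*c[0]/-c[2]+f["cx"], f["fy"]*-c[1]/-c[2]+f["cy"]
def save(n,name):
    f=grab_frame(n); cv2.imwrite("pics/"+name,f["pixels"][:,:,::-1]); return f
E
python3 - <<'E'
from h import *
s=observe();print({k:np.round(v,3) for k,v in s.items()})
for n in("top","side"):
    f=save(n,n+"0.png");print(n,[k for k in f],f["fx"],f["cx"],f["cy"],np.round(ray(f,320,240),3))
E
```

```text
{'t': np.float64(0.0), 'joint_positions': array([ 1.178,  0.6  , -0.003,  1.6  ,  0.002,  0.943, -0.08 ]), 'dq': array([-0.   ,  0.001,  0.002,  0.   , -0.001, -0.   ,  0.002]), 'joint_efforts': array([-1.0000e-03, -7.7644e+01,  1.5650e+00, -2.5800e+01,  1.2000e-02,
        9.0000e-03,  0.0000e+00]), 'tcp_pos': array([ 0.225, -0.689,  0.23 ]), 'tcp_rot': array([-3.14 ,  0.   ,  0.316]), 'force': array([ 0.489,  0.695, -0.61 ]), 'moment': array([-0.052,  0.019, -0.014]), 'grasp_force': np.float64(0.0), 'width': np.float64(0.999)}
top ['pixels', 'fx', 'fy', 'cx', 'cy', 'view'] 554.9115694823328 320.48811117931257 243.83292364629705 [[ 0.347  0.024  1.329]
 [ 0.173  0.004 -0.985]]
side ['pixels', 'fx', 'fy', 'cx', 'cy', 'view'] 436.8116304049422 327.07546111424494 236.30778570599566 [[ 0.091 -0.417  0.646]
 [ 0.538  0.516 -0.667]]
```

View pics/top0.png

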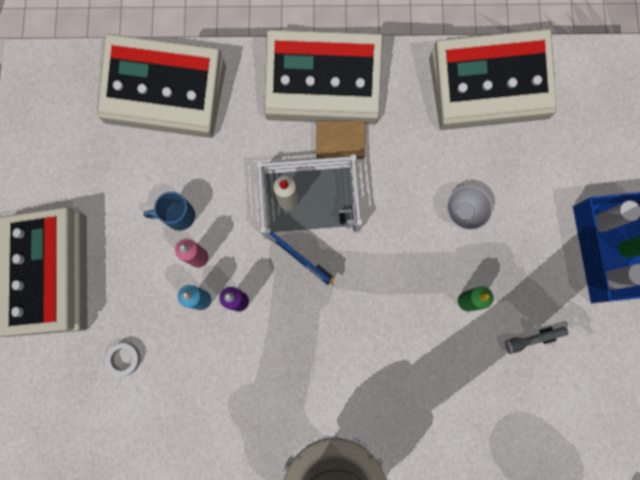

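View pics/side0.png

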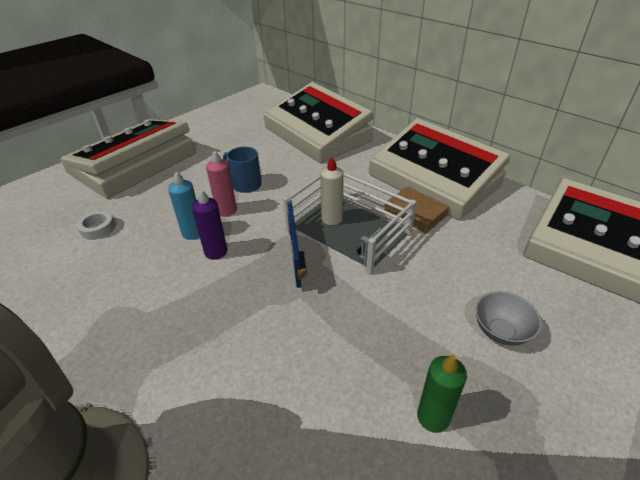

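The top view shows the gel at (190,296), with the pink bottle at (190,252) and the purple at (233,299) beside it. The pen spans about (262-358, 158-234). The gate hinge is near (270,234) and its free edge near (332,281). The lotion is at (285,190). The side view agrees. Next I'll measure these.

```bash
cat > m.py <<'E'
from h import *
I={n:cv2.imread(f"pics/{n}0.png") for n in("top","side")}
c=cv2.resize(I["top"][145:295,245:375],None,fx=4.6,fy=4,interpolation=cv2.INTER_CUBIC)[:, :598]
c=cv2.resize(I["top"][145:295,245:375],None,fx=4,fy=4,interpolation=cv2.INTER_CUBIC)
cv2.imwrite("pics/crop.png",c)
def blobs(n,lo,hi,amin=60):
    hsv=cv2.cvtColor(I[n],cv2.COLOR_BGR2HSV);m=cv2.inRange(hsv,lo,hi)
    k,l,st,ce=cv2.connectedComponentsWithStats(m)
    return [(st[i].tolist(),ce[i].round(1).tolist()) for i in range(1,k) if st[i][4]>=amin]
R=dict(ltblue=((95,110,110),(106,255,255)),gate=((107,120,50),(120,255,255)),purple=((125,80,30),(145,255,255)),red=((0,150,80),(8,255,255)),)
for n in I:
    for k,(a,b) in R.items(): print(n,k,blobs(n,a,b,20))
for p in [(190,296),(195,300),(300,258),(310,190)]: print(p,cv2.cvtColor(I["top"],cv2.COLOR_BGR2HSV)[p[1],p[0]])
E
python3 m.py
```

```text
top ltblue [([165, 202, 22, 22, 47], [177.4, 216.6]), ([145, 210, 11, 5, 22], [149.5, 212.0]), ([178, 286, 22, 23, 285], [189.7, 297.0])]
top gate [([574, 192, 66, 110, 4054], [604.8, 246.0]), ([271, 232, 59, 52, 339], [300.4, 257.8])]
top purple [([220, 287, 28, 24, 421], [234.1, 299.2])]
top red [([275, 41, 99, 16, 1236], [323.7, 48.5]), ([447, 41, 98, 22, 1228], [495.5, 51.2]), ([111, 46, 98, 25, 1221], [159.3, 57.8]), ([280, 181, 7, 7, 39], [283.4, 184.0]), ([43, 217, 13, 105, 1261], [49.4, 269.7])]
side ltblue [([169, 183, 21, 55, 348], [177.4, 201.6])]
side gate [([288, 203, 13, 84, 331], [293.5, 239.9])]
side purple [([192, 198, 35, 61, 1367], [209.7, 228.5])]
side red [([303, 86, 58, 31, 442], [331.9, 101.4]), ([90, 122, 85, 37, 326], [131.0, 140.3]), ([410, 124, 88, 39, 755], [454.4, 142.9]), ([328, 158, 8, 12, 76], [331.3, 164.4]), ([564, 186, 76, 34, 799], [603.1, 202.2])]
(190, 296) [105  10 102]
(195, 300) [100 152 171]
(300, 258) [108 187 108]
(310, 190) [90 16 93]
```

View pics/crop.png

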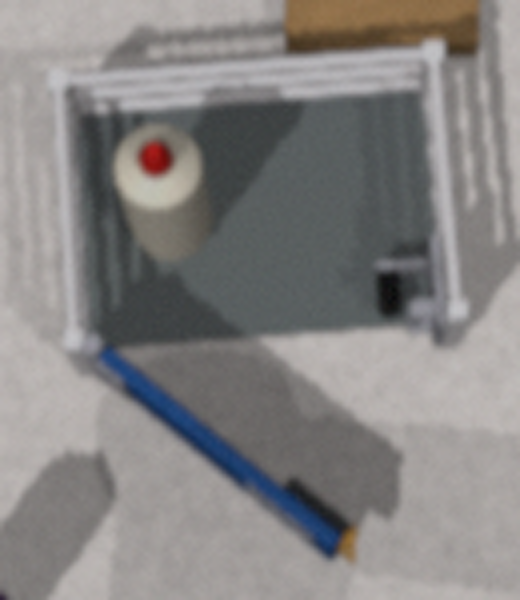

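The crop shows post tops at about full-image pixels (260.5,165), (353,157), (265,229.5) and (359,222). The gate's top edge runs from about (271,233) to (329,281), with the tongue at (332,281).

```bash
python3 - <<'E'
from h import *
f={n:grab_frame(n) for n in("top","side")}
P=[onz(f["top"],*p,.09)[:2] for p in[(260.5,165),(353.25,157),(265,229.5),(359.25,222)]]
print("posts TL TR BL BR",np.round(P,4))
for a,b in((0,1),(2,3),(0,2),(1,3)):
    d=P[a]-P[b];print(a,b,np.linalg.norm(d).round(4),np.degrees(np.arctan2(d[1],d[0])).round(2))
print("gate",[onz(f["top"],245+u/4,145+v/4,.09)[:2].round(4) for u,v in((105,353),(335,545))])
print("lotion tip",onz(f["top"],283.4,184,.166).round(4))
a=cv2.resize(cv2.imread("pics/top0.png")[270:325,160:265],None,fx=6,fy=6,interpolation=cv2.INTER_CUBIC)
b=cv2.resize(cv2.imread("pics/side0.png")[165:265,150:240],None,fx=2.7*2,fy=2.7*1,interpolation=cv2.INTER_CUBIC)
b=cv2.resize(b,(630,260));cv2.imwrite("pics/gel.png",np.vstack([a,b]))
E
```

```text
posts TL TR BL BR [[ 0.7421  0.1666]
 [ 0.7595 -0.0489]
 [ 0.5895  0.1547]
 [ 0.6052 -0.06  ]]
0 1 0.2162 94.63
2 3 0.2153 94.18
0 2 0.153 4.46
1 3 0.1548 4.1
gate [array([0.5807, 0.1404]), array([0.4703, 0.0108])]
lotion tip [0.6746 0.1078 0.166 ]
```

View pics/gel.png

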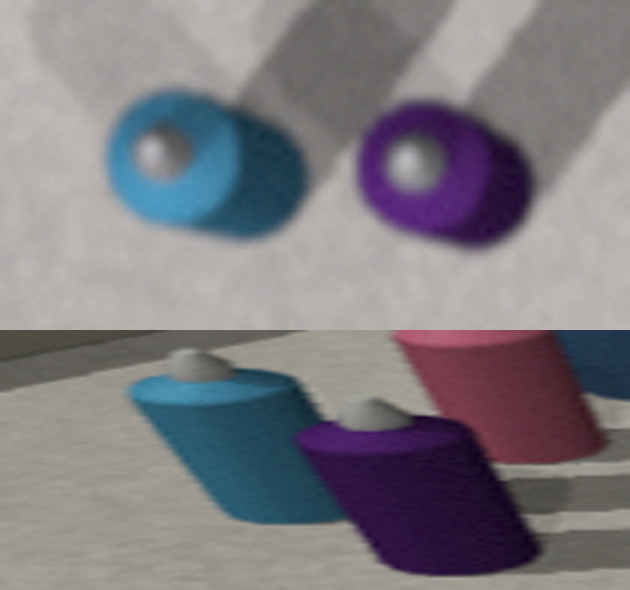

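Gel shoulder centre: top view about (188.8,296.3), side view about (180.7,187). The purple bottle is about 95 mm to its right.

```bash
python3 - <<'E'
from h import *
f={n:grab_frame(n) for n in("top","side")}
print("top",onz(f["top"],188.8,296.3,.128).round(4),"nozzle",onz(f["top"],160+162/6,270+153/6,.158).round(4))
print("side",onz(f["side"],180.7,186.9,.128).round(4))
print("purple",onz(f["top"],160+423/6,270+165/6,.128).round(4),"pink",onz(f["top"],187,247,.155).round(4))
E
```

```text
top [0.4362 0.3142 0.128 ] nozzle [0.4357 0.3108 0.158 ]
side [0.4376 0.3115 0.128 ]
purple [0.433  0.2239 0.128 ] pink [0.5399 0.3149 0.155 ]
```

Call:
{"fn": "drive_tool", "kwargs": {"commands": [[[-1,40,60,10,0,0,7],[-1,65,95,10,0,0,14],[-1,85,130,10,0,0,20],[-1,110,160,10,0,0,25],[-1,135,195,10,0,0,30],[-1,160,230,10,0,0,35],[-1,185,265,10,0,0,40],[-1,210,300,10,0,0,45],[-1,235,335,10,0,0,50],[-1,260,370,10,0,0,55],[-1,285,405,10,0,0,59],[-1,305,440,10,0,0,63]]]}}

```text
t: 1.3
tcp_pos: [0.5119, -0.278, 0.2415]
tcp_rot: [3.141, 0.0, 1.419]
force: [0.9, -0.4, -0.4]
width: 1.0
grasp_force: 0.0
```

Call:
{"fn": "drive_tool", "kwargs": {"commands": [[[-1,8,38,0,0,0,4],[-1,12,78,0,0,0,8],[-1,15,118,0,0,0,12],[-1,18,158,0,0,0,16],[-1,20,198,0,0,0,20],[-1,18,238,0,0,0,24],[-1,14,278,0,0,0,28],[-1,8,318,0,0,0,32],[-1,-2,358,0,0,0,36],[-1,-18,396,0,0,0,40],[-1,-32,434,0,0,0,43],[-1,-47,470,0,0,0,44.6]]]}}

```text
t: 2.3
tcp_pos: [0.463, 0.1924, 0.2415]
tcp_rot: [3.141, 0.0, 2.197]
force: [1.0, -0.6, -0.0]
width: 1.0
grasp_force: 0.0
```

Call:
{"fn": "drive_tool", "kwargs": {"commands": [[[-1,-20,35,0,0,0,0],[-1,-35,70,0,0,0,0],[-1,-46,91,0,0,0,0],[-1,-46,91,0,0,0,0],[-1,-46,91,0,0,0,0],[-1,-46,91,0,0,0,0]]]}}

```text
t: 2.8
tcp_pos: [0.4181, 0.2807, 0.2412]
tcp_rot: [-3.141, 0.001, 2.193]
force: [-0.2, -0.4, -0.1]
width: 0.998
grasp_force: 0.0
```

```bash
python3 - <<'E'
from h import *
s=observe();print({k:np.round(s[k],4) for k in("tcp_pos","tcp_rot","force","joint_positions")})
f=save("side","s1.png"); g=save("top","t1.png")
E
```

```text
{'tcp_pos': array([0.4181, 0.2807, 0.2412]), 'tcp_rot': array([-3.1412e+00,  7.0000e-04,  2.1934e+00]), 'force': array([-0.1713, -0.3584, -0.0773]), 'joint_positions': array([-0.2207,  0.3841, -0.6422,  2.0594,  0.3204,  0.7959, -0.4327])}
```

View pics/s1.png

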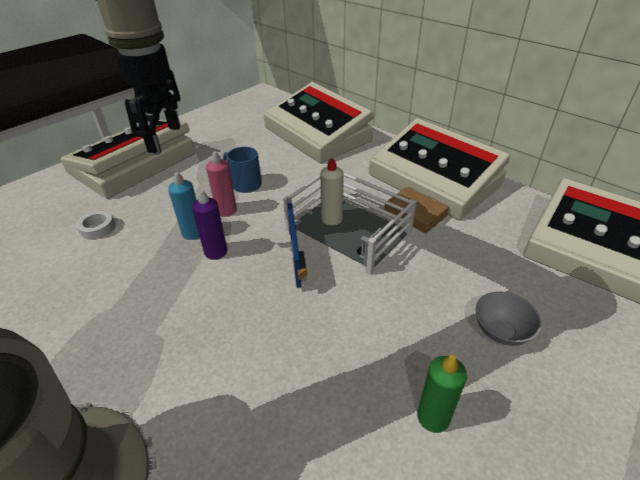

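The gripper is above and just right of the gel bottle, and the scene is undisturbed. I'll align it over the bottle and then go down.

Call:
{"fn": "drive_tool", "kwargs": {"commands": [[[-1,18,32,0,0,0,0],[-1,18,32,0,0,0,0],[-1,18,32,-25,0,0,0],[-1,18,32,-55,0,0,0],[-1,18,32,-85,0,0,0],[-1,18,32,-110,0,0,0],[-1,18,32,-130,0,0,0],[-1,18,32,-143,0,0,0],[-1,18,32,-148,0,0,0],[-1,18,32,-148,0,0,0],[-1,18,32,-148,0,0,0]]]}}

```text
t: 3.82
tcp_pos: [0.4363, 0.3132, 0.0936]
tcp_rot: [3.141, 0.0, 2.193]
force: [-0.2, 0.1, -0.4]
width: 1.0
grasp_force: 0.0
```

Call:
{"fn": "drive_tool", "kwargs": {"commands": [[[1,0,0,0,0,0,0],[1,0,0,0,0,0,0],[1,0,0,0,0,0,0],[1,0,0,0,0,0,0],[1,0,0,0,0,0,0],[1,0,0,0,0,0,0],[1,0,0,0,0,0,0],[1,0,0,0,0,0,0],[1,0,0,0,0,0,0],[1,0,0,0,0,0,0]]]}}

```text
t: 4.65
tcp_pos: [0.4364, 0.3139, 0.0945]
tcp_rot: [3.139, 0.0, 2.194]
force: [-0.5, -0.3, 7.9]
width: 0.571
grasp_force: 60.5
```

Call:
{"fn": "drive_tool", "kwargs": {"commands": [[[1,0,0,6,0,0,0],[1,0,0,20,0,0,0],[1,0,0,45,0,0,0],[1,0,0,75,0,0,0],[1,0,0,105,0,0,0],[1,0,0,130,0,0,0],[1,0,0,140,0,0,0],[1,0,0,140,0,0,0],[1,0,0,140,0,0,0],[1,0,0,140,0,0,0]]]}}

```text
t: 5.48
tcp_pos: [0.4353, 0.3126, 0.2318]
tcp_rot: [-3.139, 0.0, 2.194]
force: [-0.2, 0.1, -3.7]
width: 0.566
grasp_force: 62.8
```

```bash
python3 - <<'E'
from h import *
f=save("side","s2.png")
E
```

```text
(no output)
```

View pics/s2.png

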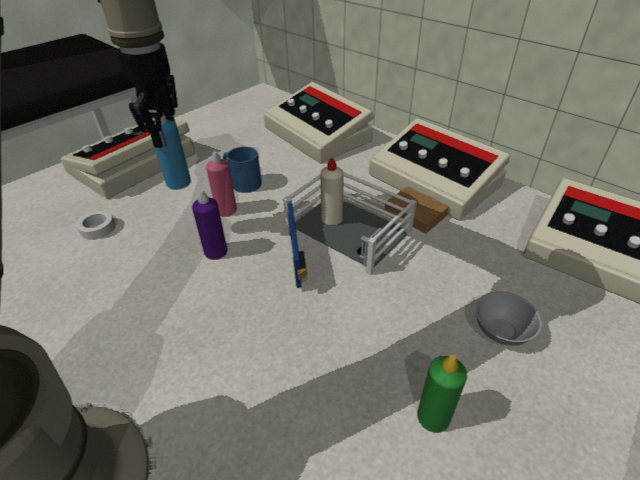

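The gel is held upright and clear of the desk, and its neighbours haven't moved. I'll carry it high over to the pen.

Call:
{"fn": "drive_tool", "kwargs": {"commands": [[[1,0,0,25,0,0,0],[1,0,0,50,0,0,0],[1,15,-18,57,0,0,-2],[1,35,-42,57,0,0,-5],[1,58,-70,57,0,0,-8],[1,81,-98,57,0,0,-11],[1,104,-126,57,0,0,-14],[1,127,-154,57,0,0,-17],[1,150,-182,57,0,0,-20],[1,173,-210,57,0,0,-23],[1,196,-238,57,0,0,-26],[1,215,-262,57,0,0,-29]]]}}

```text
t: 6.53
tcp_pos: [0.6517, 0.0488, 0.288]
tcp_rot: [-3.139, 0.001, 1.684]
force: [0.5, -0.3, -3.1]
width: 0.568
grasp_force: 63.4
```

Call:
{"fn": "drive_tool", "kwargs": {"commands": [[[1,15,-18,0,0,0,-2],[1,25,-30,0,0,0,-2.4],[1,29,-34,0,0,0,-2.4],[1,29,-34,0,0,0,-2.4],[1,29,-34,0,0,0,-2.4],[1,29,-34,0,0,0,-2.4],[1,29,-34,0,0,0,-2.4]]]}}

```text
t: 7.12
tcp_pos: [0.679, 0.0193, 0.2905]
tcp_rot: [-3.142, -0.0, 1.648]
force: [0.8, 0.3, -2.6]
width: 0.564
grasp_force: 63.4
```

```bash
python3 - <<'E'
from h import *
s=observe();print({k:np.round(s[k],4) for k in("tcp_pos","tcp_rot","force")})
f=save("top","t3.png");g=save("side","s3.png")
cv2.imwrite("pics/c3.png",np.hstack([f["pixels"][120:320,220:400,::-1].repeat(2,0).repeat(2,1),g["pixels"][60:260,270:450,::-1].repeat(2,0).repeat(2,1)]))
E
```

```text
{'tcp_pos': array([0.679 , 0.0193, 0.2905]), 'tcp_rot': array([-3.1415e+00, -5.0000e-04,  1.6484e+00]), 'force': array([ 0.8116,  0.3241, -2.6459])}
```

View pics/c3.png

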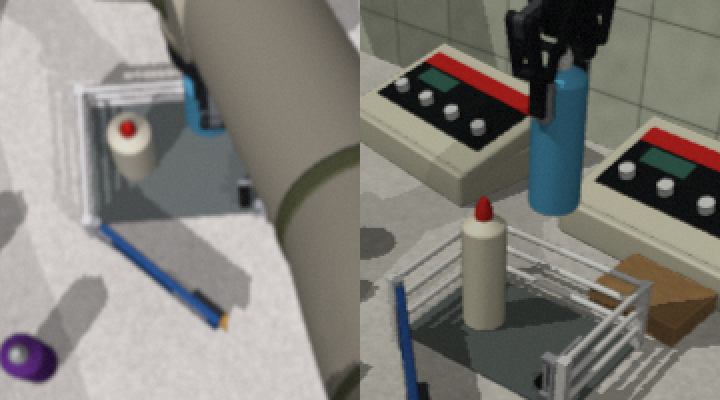

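The bottle hangs upright over the free spot, with the lotion clear to its left. I'll lower it.

Call:
{"fn": "drive_tool", "kwargs": {"commands": [[[1,0,-2,-25,0,0,0],[1,0,-2,-60,0,0,0],[1,0,-2,-95,0,0,0],[1,0,-2,-125,0,0,0],[1,0,-2,-150,0,0,0],[1,0,-2,-168,0,0,0],[1,0,-2,-178,0,0,0],[1,0,-2,-182,0,0,0],[1,0,-2,-182,0,0,0],[1,0,-2,-182,0,0,0]]]}}

```text
t: 8.05
tcp_pos: [0.6804, 0.0158, 0.1094]
tcp_rot: [3.14, -0.0, 1.646]
force: [-0.0, 0.7, -2.7]
width: 0.567
grasp_force: 63.3
```

Call:
{"fn": "drive_tool", "kwargs": {"commands": [[[1,0,0,-1,0,0,0],[1,0,0,-2,0,0,0],[1,0,0,-3,0,0,0],[1,0,0,-4,0,0,0],[1,0,0,-4,0,0,0]]]}}

```text
t: 8.47
tcp_pos: [0.6798, 0.0155, 0.1044]
tcp_rot: [3.141, 0.0, 1.646]
force: [-1.2, 0.6, -2.2]
width: 0.567
grasp_force: 63.3
```

Call:
{"fn": "drive_tool", "kwargs": {"commands": [[[1,0,0,-1,0,0,0],[1,0,0,-2,0,0,0],[1,0,0,-2,0,0,0],[1,0,0,-2,0,0,0]]]}}

```text
t: 8.8
tcp_pos: [0.6798, 0.0155, 0.1022]
tcp_rot: [-3.141, -0.0, 1.646]
force: [0.2, 0.5, -2.4]
width: 0.567
grasp_force: 63.3
```

Call:
{"fn": "drive_tool", "kwargs": {"commands": [[[1,0,0,-1,0,0,0],[1,0,0,-1,0,0,0],[1,0,0,-1,0,0,0]]]}}

```text
t: 9.05
tcp_pos: [0.6797, 0.0155, 0.1012]
tcp_rot: [-3.141, 0.0, 1.646]
force: [-0.4, 0.1, -3.1]
width: 0.569
grasp_force: 63.3
```

Call:
{"fn": "drive_tool", "kwargs": {"commands": [[[1,0,0,-1,0,0,0],[1,0,0,-1,0,0,0],[1,0,0,-1,0,0,0]]]}}

```text
t: 9.3
tcp_pos: [0.6799, 0.0155, 0.1006]
tcp_rot: [3.141, 0.0, 1.646]
force: [-0.9, 0.3, 1.5]
width: 0.57
grasp_force: 63.6
```

Call:
{"fn": "drive_tool", "kwargs": {"commands": [[[1,0,0,-1,0,0,0],[1,0,0,-1,0,0,0],[1,0,0,-1,0,0,0]]]}}

```text
t: 9.55
tcp_pos: [0.6801, 0.0156, 0.1005]
tcp_rot: [3.141, 0.0, 1.646]
force: [-2.1, 0.1, 10.4]
width: 0.569
grasp_force: 64.3
```

The bottle is on the floor, so I'll ease off, open and rise.

Call:
{"fn": "drive_tool", "kwargs": {"commands": [[[1,0,0,1,0,0,0],[0.3,0,0,1,0,0,0],[-0.2,0,0,1,0,0,0],[-0.6,0,0,1,0,0,0],[-1,0,0,1,0,0,0],[-1,0,0,1,0,0,0],[-1,0,0,1,0,0,0],[-1,0,0,1,0,0,0],[-1,0,0,1,0,0,0]]]}}

```text
t: 10.3
tcp_pos: [0.6798, 0.0155, 0.1002]
tcp_rot: [3.142, 0.0, 1.646]
force: [0.4, 0.4, 0.0]
width: 1.001
grasp_force: 0.0
```

Call:
{"fn": "drive_tool", "kwargs": {"commands": [[[-1,0,0,10,0,0,0],[-1,0,0,30,0,0,0],[-1,0,0,60,0,0,0],[-1,0,0,95,0,0,0],[-1,0,0,125,0,0,0],[-1,0,0,140,0,0,0],[-1,0,0,140,0,0,0]]]}}

```text
t: 10.88
tcp_pos: [0.6817, 0.016, 0.2456]
tcp_rot: [3.134, -0.0, 1.646]
force: [0.6, 0.8, 0.4]
width: 1.003
grasp_force: 0.0
```

```bash
python3 - <<'E'
from h import *
s=observe();print({k:np.round(s[k],4) for k in("tcp_pos","tcp_rot","force","width")})
g=save("side","s4.png")
cv2.imwrite("pics/c4.png",g["pixels"][100:300,230:450,::-1].repeat(2,0).repeat(2,1))
E
```

```text
{'tcp_pos': array([0.6817, 0.016 , 0.2456]), 'tcp_rot': array([ 3.1344, -0.    ,  1.6456]), 'force': array([0.5915, 0.8206, 0.419 ]), 'width': np.float64(1.0027)}
```

View pics/c4.png

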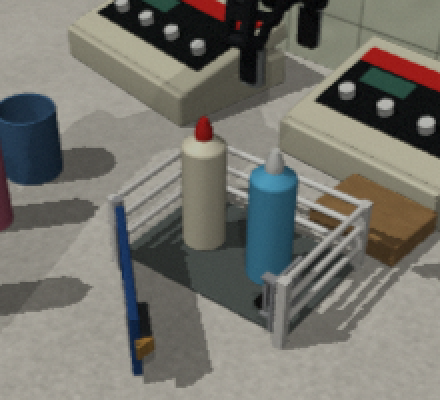

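The gel stands upright beside the lotion, both undisturbed, and the gate is still ajar. Next I'll shut the fingers and move to the outside of the gate.

Call:
{"fn": "drive_tool", "kwargs": {"commands": [[[1,-20,5,0,0,0,-4],[1,-50,13,0,0,0,-10],[1,-80,20,0,0,0,-16],[1,-110,28,0,0,0,-22],[1,-140,36,0,0,0,-28],[1,-170,44,0,0,0,-34],[1,-200,51,0,0,0,-40],[1,-222,57,0,0,0,-44],[1,-231,59,0,0,0,-44.8],[1,-231,59,0,0,0,-44.8],[1,-231,59,0,0,0,-44.8],[1,-231,59,0,0,0,-44.8]]]}}

```text
t: 11.93
tcp_pos: [0.4502, 0.0743, 0.2402]
tcp_rot: [3.141, -0.001, 0.865]
force: [-0.0, 0.4, 0.1]
width: -0.0
grasp_force: 0.0
```

Call:
{"fn": "drive_tool", "kwargs": {"commands": [[[1,0,0,-30,0,0,0],[1,0,0,-65,0,0,0],[1,0,0,-100,0,0,0],[1,0,0,-135,0,0,0],[1,0,0,-165,0,0,0],[1,0,0,-183,0,0,0],[1,0,0,-189,0,0,0],[1,0,0,-189,0,0,0],[1,0,0,-189,0,0,0],[1,0,0,-189,0,0,0]]]}}

```text
t: 12.77
tcp_pos: [0.4497, 0.0744, 0.0522]
tcp_rot: [3.141, -0.001, 0.864]
force: [0.5, -1.1, -0.2]
width: 0.0
grasp_force: 0.0
```

```bash
python3 - <<'E'
from h import *
s=observe();print({k:np.round(s[k],4) for k in("tcp_pos","tcp_rot","force","width","joint_positions")})
g=save("side","s5.png");t=save("top","t5.png")
cv2.imwrite("pics/c5.png",np.hstack([t["pixels"][160:340,210:400,::-1].repeat(2,0).repeat(2,1),g["pixels"][140:320,200:390,::-1].repeat(2,0).repeat(2,1)]))
E
```

```text
{'tcp_pos': array([0.4497, 0.0744, 0.0522]), 'tcp_rot': array([ 3.1407e+00, -1.3000e-03,  8.6350e-01]), 'force': array([ 0.4569, -1.059 , -0.1512]), 'width': np.float64(0.0), 'joint_positions': array([-0.2149,  0.6102, -0.1053,  2.3425,  0.3096,  0.1992, -1.3123])}
```

View pics/c5.png

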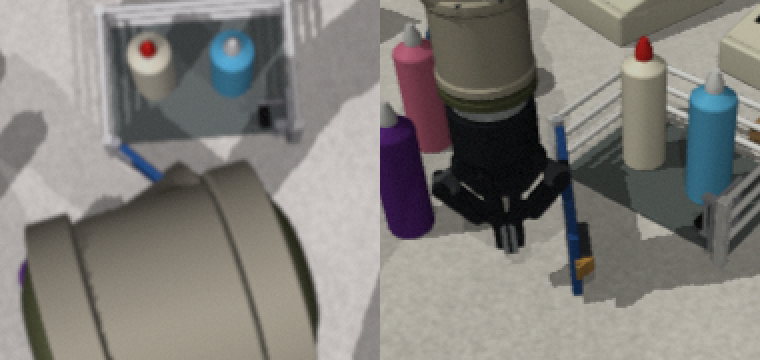

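The shut knuckles stick out along the closing axis and would meet the gate top before the tips do. I'll rise, turn 90° so the thin side of the fingers faces the gate, and come down again.

Call:
{"fn": "drive_tool", "kwargs": {"commands": [[[1,0,0,30,0,0,0],[1,0,0,60,0,0,7],[1,0,0,70,0,0,14],[1,0,0,70,0,0,21],[1,0,0,70,0,0,28],[1,0,0,70,0,0,35],[1,0,0,70,0,0,42],[1,0,0,70,0,0,49],[1,0,0,70,0,0,56],[1,0,0,70,0,0,63],[1,0,0,70,0,0,70],[1,0,0,70,0,0,77]]]}}

```text
t: 13.87
tcp_pos: [0.4493, 0.0741, 0.1225]
tcp_rot: [3.14, 0.002, 2.213]
force: [-0.1, 0.2, 0.5]
width: -0.0
grasp_force: 0.0
```

Call:
{"fn": "drive_tool", "kwargs": {"commands": [[[1,0,0,0,0,0,7],[1,0,0,-10,0,0,13],[1,0,0,-40,0,0,13],[1,0,0,-60,0,0,13],[1,0,0,-67,0,0,13],[1,0,0,-67,0,0,13],[1,0,0,-67,0,0,13],[1,0,0,-67,0,0,13]]]}}

```text
t: 14.53
tcp_pos: [0.4494, 0.0747, 0.0554]
tcp_rot: [3.14, 0.001, 2.435]
force: [-0.1, -0.9, 0.6]
width: 0.001
grasp_force: 0.0
```

```bash
cat > gt.py <<'E'
import numpy as np
H=np.array([.584,.144]);a0=np.radians(4.3)
def tcp(th,off=.018,r=.14):
    n=np.array([-np.cos(a0-th),-np.sin(a0-th)]);d=np.array([np.sin(a0-th),-np.cos(a0-th)])
    return H+r*d+off*n
if __name__=="__main__":
    p0=np.array([.4494,.0747]);y0=2.435
    for th in [.78,.7,.6,.5,.4,.3,.25,.2,.15,.1,.05,0,-.05,-.1]:
        print(th,((tcp(th)-p0)*1e3).round(1),np.degrees(np.pi+a0-th-y0).round(1))
E
python3 gt.py
```

```text
0.78 [ 30.2 -25.7] 0.1
0.7 [ 38.1 -33.7] 4.7
0.6 [ 48.9 -42.8] 10.4
0.5 [ 60.5 -50.8] 16.1
0.4 [ 72.8 -57.6] 21.9
0.3 [ 85.8 -63.2] 27.6
0.25 [ 92.5 -65.4] 30.5
0.2 [ 99.3 -67.4] 33.3
0.15 [106.2 -69. ] 36.2
0.1 [113.1 -70.2] 39.1
0.05 [120.1 -71.1] 41.9
0 [127.1 -71.7] 44.8
-0.05 [134.2 -71.9] 47.6
-0.1 [141.3 -71.7] 50.5
```

Call:
{"fn": "drive_tool", "kwargs": {"commands": [[[1,8,-7,0,0,0,0],[1,16,-13,0,0,0,0],[1,22,-19,0,0,0,0],[1,26,-22,0,0,0,0],[1,30,-26,0,0,0,0],[1,34,-30,0,0,0,2],[1,38,-34,0,0,0,5],[1,43,-38,0,0,0,7.5],[1,49,-43,0,0,0,10],[1,54,-47,0,0,0,13],[1,60,-51,0,0,0,16],[1,60,-51,0,0,0,16]]]}}

```text
t: 15.53
tcp_pos: [0.5097, 0.0225, 0.0543]
tcp_rot: [3.141, 0.001, 2.715]
force: [-0.5, -0.2, -0.5]
width: -0.004
grasp_force: 0.0
```

```bash
python3 - <<'E'
from h import *
s=observe();print({k:np.round(s[k],4) for k in("tcp_pos","tcp_rot","force","width")})
g=save("side","s6.png")
cv2.imwrite("pics/c6.png",g["pixels"][140:320,200:420,::-1].repeat(2,0).repeat(2,1))
E
```

```text
{'tcp_pos': array([0.5097, 0.0225, 0.0543]), 'tcp_rot': array([3.1413e+00, 5.0000e-04, 2.7145e+00]), 'force': array([-0.5125, -0.2178, -0.5221]), 'width': np.float64(-0.0037)}
```

View pics/c6.png

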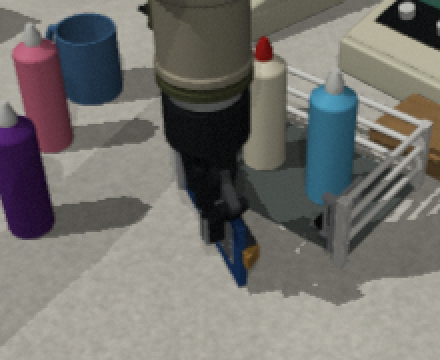

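The gate is moving in ahead of the fingers under light contact. I'll carry on to about 0.28 rad.

Call:
{"fn": "drive_tool", "kwargs": {"commands": [[[1,6,-4,0,0,0,3],[1,12,-7,0,0,0,6],[1,19,-10,0,0,0,9],[1,25,-13,0,0,0,11.5],[1,28,-14,0,0,0,13],[1,28,-14,0,0,0,13]]]}}

```text
t: 16.08
tcp_pos: [0.5368, 0.0094, 0.0543]
tcp_rot: [3.141, -0.0, 2.94]
force: [-0.4, -0.4, -0.2]
width: 0.0
grasp_force: 0.2
```

Call:
{"fn": "drive_tool", "kwargs": {"commands": [[[1,1.5,-0.5,0,0,0,0.6],[1,3,-1,0,0,0,1.2],[1,4.5,-1.5,0,0,0,1.8],[1,6,-2,0,0,0,2.5],[1,6,-2,0,0,0,2.5]]]}}

```text
t: 16.5
tcp_pos: [0.543, 0.0075, 0.0543]
tcp_rot: [3.142, 0.0, 2.985]
force: [-0.2, -0.4, 0.3]
width: 0.002
grasp_force: 0.2
```

Call:
{"fn": "drive_tool", "kwargs": {"commands": [[[1,1,-0.3,0,0,0,0.4],[1,2,-0.5,0,0,0,0.8],[1,3,-0.7,0,0,0,1.2],[1,4,-1,0,0,0,1.6],[1,4,-1,0,0,0,1.6]]]}}

```text
t: 16.92
tcp_pos: [0.5471, 0.0064, 0.0543]
tcp_rot: [3.142, 0.0, 3.013]
force: [-0.7, 0.1, 0.2]
width: -0.002
grasp_force: 0.3
```

Call:
{"fn": "drive_tool", "kwargs": {"commands": [[[1,1,-0.2,0,0,0,0.4],[1,2,-0.4,0,0,0,0.8],[1,3,-0.6,0,0,0,1.2],[1,4,-0.8,0,0,0,1.6],[1,4,-0.8,0,0,0,1.6]]]}}

```text
t: 17.33
tcp_pos: [0.5511, 0.0056, 0.0543]
tcp_rot: [3.141, 0.0, 3.041]
force: [-0.7, 0.3, -0.1]
width: 0.004
grasp_force: 0.3
```

Call:
{"fn": "drive_tool", "kwargs": {"commands": [[[1,1,-0.2,0,0,0,0.4],[1,2,-0.4,0,0,0,0.8],[1,3,-0.6,0,0,0,1.2],[1,4,-0.8,0,0,0,1.6],[1,4,-0.8,0,0,0,1.6]]]}}

```text
t: 17.75
tcp_pos: [0.5551, 0.0049, 0.0543]
tcp_rot: [3.141, 0.0, 3.069]
force: [-0.5, -0.8, 0.6]
width: -0.002
grasp_force: 0.3
```

Call:
{"fn": "drive_tool", "kwargs": {"commands": [[[1,1,-0.2,0,0,0,0.4],[1,2,-0.3,0,0,0,0.8],[1,3,-0.5,0,0,0,1.2],[1,4,-0.6,0,0,0,1.6],[1,4,-0.6,0,0,0,1.6]]]}}

```text
t: 18.17
tcp_pos: [0.5591, 0.0043, 0.0543]
tcp_rot: [3.141, 0.0, 3.097]
force: [-1.5, -0.1, 0.2]
width: -0.001
grasp_force: 0.4
```

Call:
{"fn": "drive_tool", "kwargs": {"commands": [[[1,1,-0.1,0,0,0,0.4],[1,2,-0.2,0,0,0,0.8],[1,3,-0.3,0,0,0,1.2],[1,3,-0.3,0,0,0,1.2]]]}}

```text
t: 18.5
tcp_pos: [0.5621, 0.004, 0.0543]
tcp_rot: [3.141, 0.0, 3.118]
force: [-1.1, 0.0, -0.9]
width: -0.002
grasp_force: 0.4
```

Call:
{"fn": "drive_tool", "kwargs": {"commands": [[[1,1,-0.1,0,0,0,0.4],[1,2,-0.2,0,0,0,0.8],[1,3,-0.3,0,0,0,1.2],[1,3,-0.3,0,0,0,1.2]]]}}

```text
t: 18.83
tcp_pos: [0.5651, 0.0037, 0.0543]
tcp_rot: [3.141, 0.0, 3.139]
force: [-1.4, -1.0, 0.1]
width: -0.001
grasp_force: 0.4
```

Call:
{"fn": "drive_tool", "kwargs": {"commands": [[[1,1,-0.1,0,0,0,0.4],[1,2,-0.2,0,0,0,0.8],[1,3,-0.3,0,0,0,1.2],[1,3,-0.3,0,0,0,1.2]]]}}

```text
t: 19.17
tcp_pos: [0.5681, 0.0034, 0.0543]
tcp_rot: [3.141, 0.0, -3.124]
force: [-1.2, -0.8, -0.3]
width: -0.002
grasp_force: 0.4
```

Call:
{"fn": "drive_tool", "kwargs": {"commands": [[[1,1,-0.1,0,0,0,0.4],[1,2,-0.2,0,0,0,0.8],[1,3,-0.3,0,0,0,1.2],[1,3,-0.3,0,0,0,1.2]]]}}

```text
t: 19.5
tcp_pos: [0.5711, 0.0031, 0.0543]
tcp_rot: [3.141, 0.0, -3.103]
force: [-0.3, -1.2, 0.2]
width: 0.001
grasp_force: 0.4
```

Call:
{"fn": "drive_tool", "kwargs": {"commands": [[[1,1,0,0,0,0,0.4],[1,2,0,0,0,0,0.8],[1,2,0,0,0,0,0.8]]]}}

```text
t: 19.75
tcp_pos: [0.573, 0.003, 0.0543]
tcp_rot: [3.142, 0.0, -3.089]
force: [-0.6, -0.2, 0.8]
width: 0.001
grasp_force: 0.4
```

Call:
{"fn": "drive_tool", "kwargs": {"commands": [[[1,1,0,0,0,0,0.4],[1,2,0,0,0,0,0.8],[1,2,0,0,0,0,0.8]]]}}

```text
t: 20.0
tcp_pos: [0.575, 0.0031, 0.0542]
tcp_rot: [3.142, 0.0, -3.075]
force: [-0.9, -1.0, -0.2]
width: 0.001
grasp_force: 0.4
```

Call:
{"fn": "drive_tool", "kwargs": {"commands": [[[1,1,0,0,0,0,0.4],[1,2,0,0,0,0,0.8],[1,2,0,0,0,0,0.8]]]}}

```text
t: 20.25
tcp_pos: [0.5767, 0.003, 0.0542]
tcp_rot: [-3.141, -0.0, -3.061]
force: [-2.1, -1.5, 1.5]
width: -0.0
grasp_force: 1.2
```

Force is starting to rise: the tongue has met the strike.

Call:
{"fn": "drive_tool", "kwargs": {"commands": [[[1,1,0,0,0,0,0.4],[1,2,0,0,0,0,0.8],[1,2,0,0,0,0,0.8]]]}}

```text
t: 20.5
tcp_pos: [0.5786, 0.0029, 0.0543]
tcp_rot: [-3.141, -0.0, -3.047]
force: [-3.2, -1.7, 2.0]
width: 0.001
grasp_force: 1.8
```

Call:
{"fn": "drive_tool", "kwargs": {"commands": [[[1,1,0,0,0,0,0.4],[1,2,0,0,0,0,0.8],[1,2,0,0,0,0,0.8]]]}}

```text
t: 20.75
tcp_pos: [0.5807, 0.0029, 0.0542]
tcp_rot: [-3.141, -0.0, -3.033]
force: [-4.2, -2.9, 1.7]
width: -0.0
grasp_force: 2.0
```

Call:
{"fn": "drive_tool", "kwargs": {"commands": [[[1,1,0,0,0,0,0.4],[1,2,0,0,0,0,0.8],[1,2,0,0,0,0,0.8]]]}}

```text
t: 21.0
tcp_pos: [0.5826, 0.0028, 0.0542]
tcp_rot: [-3.141, -0.001, -3.019]
force: [-4.4, -1.8, 2.6]
width: 0.002
grasp_force: 2.2
```

Call:
{"fn": "drive_tool", "kwargs": {"commands": [[[1,1,0,0,0,0,0.4],[1,2,0,0,0,0,0.8],[1,2,0,0,0,0,0.8]]]}}

```text
t: 21.25
tcp_pos: [0.5844, 0.0027, 0.0542]
tcp_rot: [-3.141, -0.001, -3.005]
force: [-5.1, -2.7, 3.8]
width: 0.003
grasp_force: 2.6
```

Call:
{"fn": "drive_tool", "kwargs": {"commands": [[[1,1,0,0,0,0,0.4],[1,2,0,0,0,0,0.8],[1,2,0,0,0,0,0.8]]]}}

```text
t: 21.5
tcp_pos: [0.5874, 0.0032, 0.0543]
tcp_rot: [3.141, 0.001, -2.991]
force: [0.7, -1.1, -0.6]
width: -0.004
grasp_force: 0.4
```

Call:
{"fn": "drive_tool", "kwargs": {"commands": [[[1,1,0,0,0,0,0.4],[1,1,0,0,0,0,0.4]]]}}

```text
t: 21.67
tcp_pos: [0.5889, 0.0037, 0.0545]
tcp_rot: [3.141, 0.002, -2.984]
force: [0.6, -0.4, -0.6]
width: 0.0
grasp_force: 0.0
```

Call:
{"fn": "drive_tool", "kwargs": {"commands": [[[1,1,0,0,0,0,0.4],[1,1,0,0,0,0,0.4]]]}}

```text
t: 21.83
tcp_pos: [0.5892, 0.0035, 0.0544]
tcp_rot: [3.141, 0.001, -2.977]
force: [0.3, -1.2, -0.2]
width: -0.0
grasp_force: 0.0
```

The force has dropped off as if it snapped. I'll creep on to confirm it against the stop.

Call:
{"fn": "drive_tool", "kwargs": {"commands": [[[1,0.7,0,0,0,0,0],[1,0.7,0,0,0,0,0]]]}}

```text
t: 22.0
tcp_pos: [0.5895, 0.0033, 0.0543]
tcp_rot: [3.141, 0.0, -2.978]
force: [-1.6, 0.0, 1.0]
width: 0.002
grasp_force: 0.5
```

Call:
{"fn": "drive_tool", "kwargs": {"commands": [[[1,0.7,0,0,0,0,0],[1,0.7,0,0,0,0,0]]]}}

```text
t: 22.17
tcp_pos: [0.5901, 0.0033, 0.0543]
tcp_rot: [3.141, -0.0, -2.977]
force: [-0.8, 0.1, -0.8]
width: 0.001
grasp_force: 0.6
```

Call:
{"fn": "drive_tool", "kwargs": {"commands": [[[1,0.5,0,0,0,0,0],[1,0.5,0,0,0,0,0]]]}}

```text
t: 22.33
tcp_pos: [0.5906, 0.0031, 0.0542]
tcp_rot: [3.142, -0.0, -2.978]
force: [-1.6, 1.3, 0.5]
width: -0.001
grasp_force: 0.7
```

Call:
{"fn": "drive_tool", "kwargs": {"commands": [[[1,0.5,0,0,0,0,0],[1,0.5,0,0,0,0,0]]]}}

```text
t: 22.5
tcp_pos: [0.5909, 0.0032, 0.0542]
tcp_rot: [3.142, -0.0, -2.978]
force: [-3.2, 2.0, 0.7]
width: -0.002
grasp_force: 1.3
```

Call:
{"fn": "drive_tool", "kwargs": {"commands": [[[1,0.5,0,0,0,0,0],[1,0.5,0,0,0,0,0]]]}}

```text
t: 22.67
tcp_pos: [0.5911, 0.0032, 0.0542]
tcp_rot: [3.142, -0.001, -2.977]
force: [-4.0, 2.0, 0.9]
width: -0.001
grasp_force: 2.2
```

Call:
{"fn": "drive_tool", "kwargs": {"commands": [[[1,0.4,0,0,0,0,0],[1,0.4,0,0,0,0,0]]]}}

```text
t: 22.83
tcp_pos: [0.5913, 0.0032, 0.0542]
tcp_rot: [3.142, -0.001, -2.977]
force: [-6.4, 0.7, 1.7]
width: 0.003
grasp_force: 2.8
```

The stiffness is about 10 N/mm, so it's on the stop. I'll back off slowly and check that the gate stays shut.

Call:
{"fn": "drive_tool", "kwargs": {"commands": [[[1,-1,0,0,0,0,0],[1,-3,0,0,0,0,0],[1,-8,0,0,0,0,0],[1,-20,0,0,0,0,0],[1,-40,0,0,0,0,0],[1,-65,0,0,0,0,0],[1,-85,0,0,0,0,0],[1,-90,0,30,0,0,0],[1,-90,0,65,0,0,0],[1,-90,-30,100,0,0,0],[1,-85,-65,130,0,0,0],[1,-80,-100,150,0,0,0]]]}}

```text
t: 23.83
tcp_pos: [0.5117, -0.0902, 0.2029]
tcp_rot: [-3.141, 0.003, -2.975]
force: [1.5, 0.3, -0.3]
width: 0.005
grasp_force: 0.0
```

Call:
{"fn": "drive_tool", "kwargs": {"commands": [[[1,5,-40,10,0,0,0],[1,5,-80,10,0,0,0],[1,5,-115,10,0,0,0],[1,5,-125,10,0,0,0],[1,5,-125,10,0,0,0],[1,5,-125,10,0,0,0],[1,5,-125,10,0,0,0]]]}}

```text
t: 24.42
tcp_pos: [0.5163, -0.2138, 0.2104]
tcp_rot: [3.141, 0.001, -2.976]
force: [-0.1, 0.6, -0.3]
width: -0.002
grasp_force: 0.0
```

```bash
python3 - <<'E'
from h import *
g=save("side","s7.png");t=save("top","t7.png")
cv2.imwrite("pics/c7.png",np.hstack([t["pixels"][140:320,210:400,::-1].repeat(2,0).repeat(2,1),g["pixels"][120:300,220:410,::-1].repeat(2,0).repeat(2,1)]))
E
```

```text
(no output)
```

View pics/c7.png

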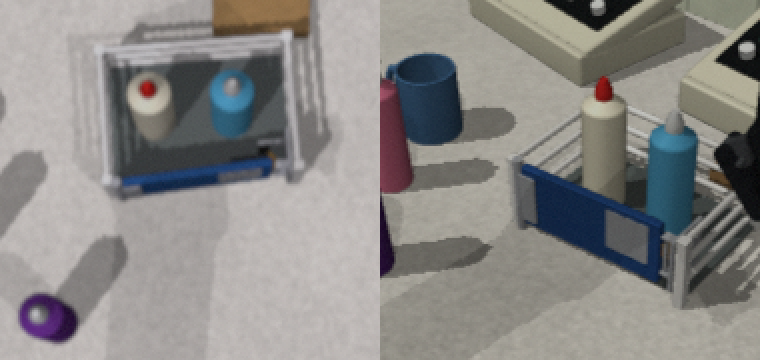

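The gate stays shut by itself with the tongue behind the strike. Both bottles stand upright and the robot is clear.

```bash
python3 -c "
from plant import *
print(sign_off())"
```

```text
the job is handed in; nothing more can be done
None
```

The gel bottle stands upright in the pen next to the lotion, the gate is latched and stayed shut after the arm backed off, and the job is handed in; the sign-off gave no verdict.

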